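# Unpark the jar carousel and hold the red-lidded jar at the front

## Robot

A 6-joint arm with a two-finger parallel gripper is mounted at the origin on the work surface. World frame = base frame: x ahead of the robot, y to its left, z up, the work surface at z = 0. Lengths are in m, angles in rad, forces in N, time in s.
With the tool pointing down it reaches from about 0.3 to 0.85 m from the base axis. Payload 4.2 kg.
Tool frame: the origin (TCP) lies midway between the tips of the shut fingers; the grasp point (between the pads) lies 19 mm behind it; z points along the fingers, y is the line along which they close (so a half turn about z gives the same grasp; the last joint's range is limited). The gripper opens to 91 mm and grips with 3 to 60 N. Pads are 32 mm wide; open, the fingers measure 118 mm over their backs; the gripper's body (76 mm by 178 mm) begins 60 mm behind the grasp point.
Start: joints at [-1.199, 0.32, 1.565, -0, 1.257, -0.02], TCP at [0.22, -0.531, 0.214] pointing down, gripper open.
Joint ranges: [-3.11, 3.11], [-0.84, 2.01], [0.21, 2.61], [-1.34, 4.49], [0.05, 2.63], [-2.56, 2.56]. Speed limits (rad/s): [2.57, 2.57, 3.14, 3.14, 3.14, 3.14].

## Interface

Orientations are given as a rotation vector (axis times angle).
In Python, from rig import monitor, capture, env, nets gives the robot as it stands. The module is installed in compiled form; this text tells all that it offers.
- The arm moves only by the shell command python3 -m pendant 'ROWS' [OPENING] [FORCE]. ROWS is a JSON object of lists of equal length, an entry for each row: "linear": the shift along the world's x, y, z in m, a list of three; "angular": the turn, a rotation vector about the world's x, y, z in degrees, a list of three. A call has exactly 8 rows; each row is the pose to reach, as a shift and turn from the pose commanded when the call began; what a row does not reach only later rows make up. A row lasts 1/10 s, in which the tool goes at most 50 mm and 8.59 degrees, less where a joint would pass 70% of its speed; a pose out of reach is approached as far as the arm can. A call with a gripper value outside its range is refused whole. OPENING is the finger opening in m, from 0 to 0.0912, set as the call begins (- or left out, the last holds). The fingers move at their own pace and stop on an object; FORCE is the grip in N (left out, the last holds). Time passes only in rows, so rows that repeat a pose let the fingers close, or fill a call up. It gives the time, the measured TCP pose, the force, the opening and the grip force at its end, in the units of the state.
- monitor.sense(): the state, without advancing time (a new reading comes with each control period).
- capture(name): name is "scene" or "side" or "wrist"; returns a dict with "image" (480x640x3 uint8, red, green, blue), "mtx" (3x3 intrinsics, pixels), "R" (3x3) and "t" (3): a world point X has camera coordinates R X + t; the wrist camera has in their place "T_tool_cam" (4x4, takes a point from camera to tool coordinates, whose origin is the TCP and whose axes are the flange's). Camera axes: x right, y down, z forward; pixel columns grow to the right and rows downward; lengths in m; the calibration is good to about 2 mm. A picture is of the moment at which its call begins: read the wrist's pose just before it. There is no depth.
- env.job_done(): hands the job in; it is judged then, once.
Trained networks look in a picture, given as the dict that the camera call returned (one of the last four; its "shot" number tells which), for a name from the list of things; names that differ only in an ending like _2 or _b are one class to them, and where a whole thing is asked for, a point or a joint stands for the part that bears it (a point fixed in the world has none). Each returns a list of dicts, best first, with "p" (0 to 1); they miss things now and then, are a little off and sometimes report something else, mostly with a low value. They report only what shows in the picture. A call takes as long as a camera call.
- nets.trace(picture, query): "pixels" (480x640 bool, what is visible of it) and "box" ([left, top, width, height] in pixels, round what is visible of it).
- nets.mark_of(picture, query): "xy" ([column, row] in pixels: a listed point, or the origin of a listed thing).
The state is a dict: "clock": time; "joints": joint angles; "qvel": joint speeds; "joint_torque": joint torques, N m; "position": TCP position; "orientation": TCP orientation; "contact_force": force on the tool from outside, world axes, zero at the start; "moment": the same for the moment, N m; "opening": finger opening in m; "gripper_force": force on a finger pad.
Only numpy, scipy, OpenCV 4.12 (cv2) and the standard library are available. Lean on these libraries where they do the work, as an engineer would, in place of code of your own. Each camera call takes 0.05 s, during which the arm holds its last target. There are 200 camera calls.

## Task

The herb jar carousel on the packing bench is parked by a blue ring hung over two posts: lift the ring up and off them, and set it down inside the white basket without dropping it from above the rim. Then take the black handle on top of the carousel and turn it until the jar with the red lid stands at the yellow pointer, and finish while still gripping the handle, holding the carousel still there. Do not touch or tip the jars, and leave the carton, tape roll and scale where they are.

Things in the scene. Friction and masses are not known exactly. Their poses are not given: they have to be found in the camera images.
- stand: Fixed dark steel foot of the carousel, 220 mm across. Origin on the bench on the carousel's axis, z up; its -x axis points to the carousel's front, where a flat yellow pointer (30 mm wide, 10 mm high) sticks out from under the turntable to 193 mm from the axis.
- park_post (a point): Top of the stand's fixed upright parking post, 168 mm from the carousel's axis, 118 mm above the bench: an 8 mm pin above a 28 mm shoulder disc at 75 mm height. A like post stands on the turntable 138 mm from the axis, beside it when the joint angle is 0, midway between two jars.
- disc_top (a point): Centre of the top face of the wooden turntable, 300 mm across, 30 mm above the bench. Six jars stand around it, their centres 95 mm from the axis, 60 deg apart, tops 110 mm above the bench. A 32 mm thick column rises from its centre to 130 mm height and carries the handle.
- front_spot (a point): Point on the stand (does not turn): where the centre of the red-lidded jar must come; 95 mm from the axis towards the pointer, 70 mm above the bench.
- carousel (a joint): Angle of the turntable on its stand, rad, growing counter-clockwise seen from above; near 0 at the start. It can turn 6.2 rad either way, with light friction (about 0.06 N m), and stays where it is left. While the blue ring is around both posts it can turn only a few degrees.
- handle (a point): Black upright bar on top of the carousel's centre column, turning with it: 80 mm long along its x axis, 14 mm thick along its y axis, 40 mm tall; origin at its centre, on the carousel's axis, 150 mm above the bench. Gripped across its thickness from above. At joint angle 0 its x axis is parallel to the stand's.
- ring_center (a point): Centre of the loose blue plastic parking ring: outer diameter 58 mm, inner 44 mm, 30 mm high, 60 g, lying level on the shoulders of the two posts, underside 75 mm above the bench, 153 mm from the carousel's axis. The 8 mm pins inside it rise 13 mm above its top, 15 mm either side of its centre radially. Best gripped across its outside along the tangent of the turntable.
- basket: White plastic open basket, fixed to the bench, 160 mm along its x axis by 200 mm along its y axis, 40 mm high, walls and floor 4 mm. Origin under its centre on the bench. It is on the left or the right of the carousel.
- red_jar_center (a point): Centre (half-way up) of the loose glass jar with the red lid: 56 mm diameter, 80 mm high, standing on the turntable, in any of its six places.
- carton_center (a point): Centre of a closed cardboard carton, 150 x 190 x 60 mm, loose, on the side opposite to the basket. Leave alone.
- tape_center (a point): Centre of a roll of brown tape lying flat, 100 mm diameter, 48 mm high. Leave alone.
- scale: Grey bench scale with a steel platform, 110 x 130 x 28 mm, origin under its centre. Leave alone.
- jar1_center (a point): Centre (half-way up) of another loose jar of the same size, with a white or green lid, on the turntable.
- jar2_center (a point): Centre (half-way up) of another loose jar of the same size, with a white or green lid, on the turntable.
- jar3_center (a point): Centre (half-way up) of another loose jar of the same size, with a white or green lid, on the turntable.
- jar4_center (a point): Centre (half-way up) of another loose jar of the same size, with a white or green lid, on the turntable.
- jar5_center (a point): Centre (half-way up) of another loose jar of the same size, with a white or green lid, on the turntable.

How it is judged:
On the way, in this order (a step that is already met when the one before it is completed fails the run):
1. the blue ring has been lifted off both posts in the gripper (height (world z) of ring_center above 0.145 m and contact force between the fingers and park_ring above 0.5 N), for 0.1 s.
2. the ring is lowered into the basket while still in the gripper (x of ring_center in the frame of basket between -0.08 and 0.08 m and y of ring_center in the frame of basket between -0.1 and 0.1 m and height (world z) of ring_center below 0.06 m and contact force between the fingers and park_ring above 0.3 N), for 0.02 s.
3. the ring lies released in the basket (x of ring_center in the frame of basket between -0.08 and 0.08 m and y of ring_center in the frame of basket between -0.1 and 0.1 m and height (world z) of ring_center below 0.045 m and contact force between the fingers and park_ring below 0.05 N and linear speed of park_ring below 0.03 m/s), for 0.1 s.
At the end, for the whole second after the job is handed in: The red-lidded jar's centre is within 14 mm (about 8 deg) of the front spot at the yellow pointer, the carousel is still (under 0.05 rad/s) and its handle is held in the fingers with more than 2 N; the blue ring lies at rest in the basket, let go; all six jars stand upright on the turntable (horizontal distance between red_jar_center and front_spot below 0.014 m and contact force between the fingers and carousel_c5 above 2 N and velocity of joint carousel between -0.05 and 0.05 rad/s and x of ring_center in the frame of basket between -0.08 and 0.08 m and y of ring_center in the frame of basket between -0.1 and 0.1 m and height (world z) of ring_center below 0.045 m and linear speed of park_ring below 0.03 m/s and angle between each of red_jar_center, jar1_center, jar2_center, jar3_center, jar4_center, jar5_center's own z axis and vertical below 0.15 rad and height (world z) of each of red_jar_center, jar1_center, jar2_center, jar3_center, jar4_center, jar5_center above 0.06 m); the arm keeps its last pose, push and grip.
It fails at once if a jar is tipped or off the turntable (not (angle between red_jar_center's own z axis and vertical below 0.15 rad) or not (height (world z) of red_jar_center above 0.06 m) or not (angle between jar1_center's own z axis and vertical below 0.15 rad) or not (height (world z) of jar1_center above 0.06 m) or not (angle between jar2_center's own z axis and vertical below 0.15 rad) or not (height (world z) of jar2_center above 0.06 m) or not (angle between jar3_center's own z axis and vertical below 0.15 rad) or not (height (world z) of jar3_center above 0.06 m) or not (angle between jar4_center's own z axis and vertical below 0.15 rad) or not (height (world z) of jar4_center above 0.06 m) or not (angle between jar5_center's own z axis and vertical below 0.15 rad) or not (height (world z) of jar5_center above 0.06 m)).
It fails at once if the robot handles a jar (contact force between any of the arm, the fingers and red_jar above 3 N or contact force between any of the arm, the fingers and jar1 above 3 N or contact force between any of the arm, the fingers and jar2 above 3 N or contact force between any of the arm, the fingers and jar3 above 3 N or contact force between any of the arm, the fingers and jar4 above 3 N or contact force between any of the arm, the fingers and jar5 above 3 N).
It fails at once if carton, tape roll or scale pushed more than 30 mm (distance of any of carton_center, tape_center, scale from where it was at the start of the episode above 0.03 m).
It also fails if it takes over 72 s, if anything falls off the work surface, if the arm or the gripper's body presses on something with over 40 N, if the wrist force passes 120 N, or if a joint passes its speed limit or range.

## Working session

There is one attempt and no reset: what is moved stays moved. The work goes in short steps, Python scripts to look and compute and a shell command to move; the robot and the scene stay as the last step left them, time stands still between calls to the robot, and variables do not carry over. Pictures are saved under pics/ and viewed, at most 10 in all, crops included, and the job is handed in when it is done.

```bash
mkdir -p pics; cat > h.py <<'E'
import numpy as np, cv2
from scipy.spatial.transform import Rotation as Ro
from rig import monitor, capture, env, nets
def cam(name):
    s=monitor.sense(); c=capture(name)
    if name=='wrist':
        T=np.eye(4); T[:3,:3]=Ro.from_rotvec(s['orientation']).as_matrix(); T[:3,3]=s['position']
        W=np.linalg.inv(T@c['T_tool_cam']); c['Rw'],c['tw']=W[:3,:3],W[:3,3]
    else: c['Rw'],c['tw']=np.array(c['R']),np.array(c['t'])
    return c
def proj(c,X):
    p=np.array(c['mtx'])@(c['Rw']@np.array(X)+c['tw']); return p[:2]/p[2]
def atz(c,uv,z):
    d=c['Rw'].T@np.linalg.inv(c['mtx'])@np.array([*uv,1.]); o=-c['Rw'].T@c['tw']
    return o+d*(z-o[2])/d[2]
def tri(views):
    A=[];b=[]
    for c,uv in views:
        d=c['Rw'].T@np.linalg.inv(c['mtx'])@np.array([*uv,1.]);d/=np.linalg.norm(d);o=-c['Rw'].T@c['tw']
        P=np.eye(3)-np.outer(d,d);A.append(P);b.append(P@o)
    return np.linalg.lstsq(np.vstack(A),np.hstack(b),rcond=None)[0]
def save(c,n): cv2.imwrite('pics/'+n,c['image'][:,:,::-1])
def mark(c,q):
    r=nets.mark_of(c,q); return (np.array(r[0]['xy']),r[0]['p']) if r else (None,0)
E
python3 - <<'E'
from h import *
np.set_printoptions(precision=3,suppress=True)
a=cam('scene');b=cam('side');save(a,'a.png');save(b,'b.png')
for q in ['stand','park_post','disc_top','front_spot','handle','ring_center','basket','red_jar_center','carton_center','tape_center','scale']:
    u,p=mark(a,q);v,r=mark(b,q)
    print(q,u,round(p,2),v,round(r,2),tri([(a,u),(b,v)]) if u is not None and v is not None else '')
print(monitor.sense())
E
```

```text
stand [299.1 270.3] 0.76 [356.3 287.2] 0.57 [ 0.556 -0.024 -0.001]
park_post [325.9 182.6] 0.91 [315.9 309.5] 0.73 [0.515 0.138 0.114]
disc_top [301.4 263. ] 0.64 [358.6 280.7] 0.96 [ 0.555 -0.022  0.025]
front_spot [266.6 229.2] 0.94 [385.6 290.4] 0.91 [ 0.466 -0.016  0.07 ]
handle [295.5 232.4] 0.77 [354.  239.6] 0.95 [ 0.561 -0.027  0.149]
ring_center [325.8 196. ] 0.7 [318.  311.8] 0.71 [0.523 0.125 0.086]
basket [171.4 382.9] 0.64 None 0 
red_jar_center [342.3 269.1] 0.85 [314.  252.8] 0.94 [0.655 0.003 0.064]
carton_center [389.  137.8] 0.86 [226.2 426. ] 0.78 [0.507 0.401 0.032]
tape_center [438.1 212.4] 0.78 [202.9 322.5] 0.74 [0.725 0.277 0.021]
scale [286.4 414.3] 0.89 [366.5 190.6] 0.59 [ 0.739 -0.286  0.004]
{'clock': 1.2, 'joints': array([-1.199,  0.32 ,  1.565, -0.   ,  1.257, -0.02 ]), 'qvel': array([ 0.001, -0.001,  0.   ,  0.   , -0.   , -0.001]), 'joint_torque': array([ -0.   , -41.236, -23.223,   0.073,   0.038,   0.   ]), 'position': array([ 0.22 , -0.531,  0.214]), 'orientation': array([ 3.081,  0.612, -0.   ]), 'contact_force': array([ 0.501, -0.257,  0.529]), 'moment': array([-0.027, -0.024,  0.052]), 'gripper_force': 0.0, 'opening': 0.09108029293866275}
```

View pics/a.png

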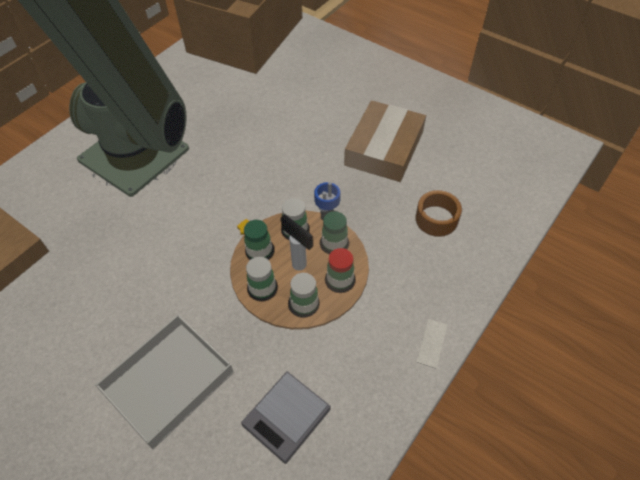

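View pics/b.png

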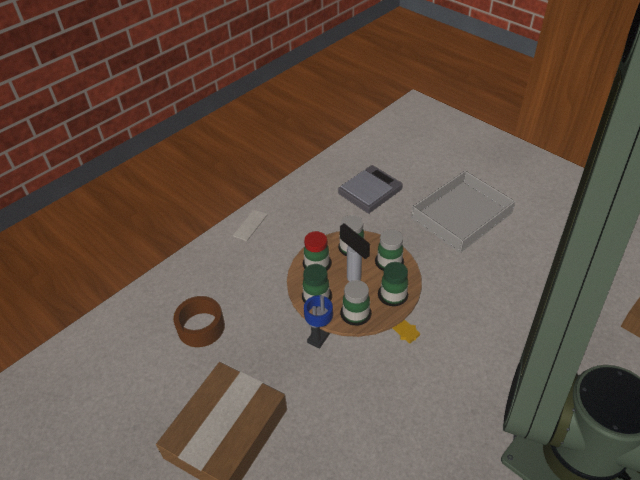

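```bash
python3 - <<'E'
from h import *
np.set_printoptions(precision=3,suppress=True)
a=cam('scene')
u,p=mark(a,'basket');print(atz(a,u,0))
r=nets.trace(a,'basket')[0]
m=r['pixels'].astype(np.uint8);h=cv2.convexHull(max(cv2.findContours(m,0,2)[0],key=cv2.contourArea))
for q in cv2.approxPolyDP(h,5,True)[:,0]: print(q,atz(a,q,0.04),atz(a,q,0))
s=monitor.sense();R=Ro.from_rotvec(s['orientation']).as_matrix();print(R)
E
```

```text
[ 0.51  -0.376  0.   ]Traceback (most recent call last):
  File "<stdin>", line 5, in <module>
IndexError: list index out of range
```

The two views show the carousel near (0.556,-0.024), with the ring at pixel (327,194) in scene and (318,312) in side. The red lid is at (341,261), the basket on the right at (165,380), and the carton and tape on the left. I'm moving above the ring now.

```bash
python3 -m pendant '{"linear":[[0.02,0.04,0.02],[0.04,0.08,0.04],[0.06,0.12,0.06],[0.08,0.16,0.08],[0.1,0.2,0.09],[0.12,0.24,0.09],[0.135,0.285,0.09],[0.15,0.33,0.09]],"angular":[[0,0,5],[0,0,10],[0,0,15],[0,0,20],[0,0,25],[0,0,30],[0,0,35],[0,0,40]]}' 0.0912
python3 -m pendant '{"linear":[[0.02,0.043,0],[0.04,0.086,0],[0.06,0.13,0],[0.08,0.172,0],[0.1,0.215,0],[0.12,0.26,0],[0.137,0.295,0],[0.15,0.326,0]],"angular":[[0,0,5],[0,0,10],[0,0,15],[0,0,20],[0,0,25],[0,0,30],[0,0,35],[0,0,40.5]]}'
python3 - <<'E'
from h import *
np.set_printoptions(precision=3,suppress=True)
s=monitor.sense();print(s['position'],Ro.from_rotvec(s['orientation']).as_matrix(),s['joints'])
c=cam('wrist');save(c,'w1.png')
b=cam('side')
a=cam('scene')
for q in ['park_post','disc_top','front_spot','handle','ring_center','red_jar_center']:
    u,p=mark(c,q);v,r=mark(b,q);w,t=mark(a,q)
    print(q,u,round(p,2),round(r,2),round(t,2),*[tri([(x,y) for x,y in k]) for k in ([(c,u),(b,v)],[(c,u),(b,v),(a,w)]) if all(y is not None for x,y in k)])
r=nets.trace(a,'basket');print(len(r))
E
```

```text
clock: 2.15
position: [0.3699, -0.1997, 0.3043]
orientation: [2.683, 1.632, 0.001]
contact_force: [1.0, -0.3, -0.4]
opening: 0.0913
gripper_force: 0.0
clock: 2.95
position: [0.5202, 0.1268, 0.3038]
orientation: [1.95, 2.463, 0.0]
contact_force: [-0.7, -0.6, -0.5]
opening: 0.0908
gripper_force: 0.0
[0.52  0.127 0.304] [[-0.229  0.973  0.   ]
 [ 0.973  0.229  0.   ]
 [ 0.     0.    -1.   ]] [ 0.218  0.213  1.488  0.     1.44  -0.014]
park_post [316.3 198.8] 0.85 0.86 0.78 [0.522 0.139 0.114] [0.523 0.136 0.106]
disc_top [314.5 317.1] 0.81 0.72 0.66 [ 0.558 -0.025  0.033] [ 0.56  -0.025  0.031]
front_spot [242.2 306.5] 0.67 0.75 0.7 [ 0.468 -0.022  0.054] [ 0.528 -0.009  0.029]
handle [317.7 373.1] 0.73 0.81 0.86 [ 0.561 -0.026  0.147] [ 0.56  -0.027  0.146]
ring_center None 0 0.88 0.55
red_jar_center [395.1 333.7] 0.71 0.82 0.91 [ 0.665 -0.021  0.031] [0.648 0.003 0.071]
2
```

View pics/w1.png

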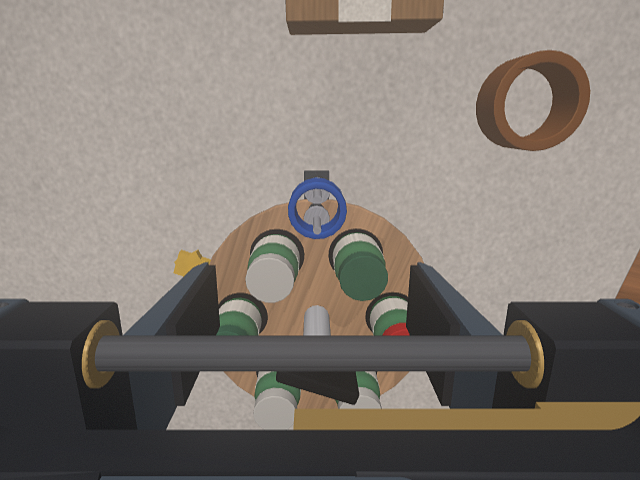

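The wrist view shows the ring at (317,208), round both posts and lined up with the tool's x axis. The column is at (316,320) and the red jar at (395,330). Next I'll measure the ring accurately from its blue pixels.

```bash
python3 - <<'E'
from h import *
np.set_printoptions(precision=4,suppress=True)
V=[]
for n in ['wrist','side','scene']:
    c=cam(n);im=c['image'].astype(int)
    m=((im[:,:,2]>im[:,:,0]+50)&(im[:,:,2]>im[:,:,1]+35)).astype(np.uint8)
    k=max(cv2.findContours(m,0,2)[0],key=cv2.contourArea)
    x,y,w,h=cv2.boundingRect(k);e=cv2.minEnclosingCircle(k);print(n,(x,y,w,h),e, cv2.contourArea(k))
    V.append((c,(x+(w-1)/2,y+(h-1)/2)))
    print(' at .09',atz(*V[-1],.09))
print(tri(V),tri(V[:2]))
c=V[0][0];u,p=mark(c,'ring_center');print(u,p)
a=V[2][0]
for r in nets.trace(a,'basket')[:2]:
    h=cv2.convexHull(max(cv2.findContours(r['pixels'].astype(np.uint8),0,2)[0],key=cv2.contourArea)).astype(np.int32)
    print(r['p'],r['box'])
    for q in cv2.approxPolyDP(h,6,True)[:,0]: print(q,atz(a,q,0.04))
E
```

```text
wrist (290, 175, 58, 62) ((317.5054626464844, 205.61965942382812), 30.623933792114258) 2687.5
 at .09 [0.525 0.125 0.09 ]
side (304, 296, 28, 31) ((317.5, 310.5), 15.700418472290039) 419.0
 at .09 [0.5242 0.127  0.09  ]
scene (315, 183, 25, 20) ((326.875, 192.5), 12.380149841308594) 96.5
 at .09 [0.5206 0.1314 0.09  ]
[0.5234 0.1276 0.0942] [0.5256 0.1249 0.0869]
None 0
```

```bash
python3 -m pendant '{"linear":[[0.004,-0.001,-0.03],[0.004,-0.001,-0.07],[0.004,-0.001,-0.11],[0.004,-0.001,-0.14],[0.004,-0.001,-0.17],[0.004,-0.001,-0.19],[0.004,-0.001,-0.21],[0.004,-0.001,-0.231]],"angular":[[0,0,0],[0,0,0],[0,0,0],[0,0,0],[0,0,0],[0,0,0],[0,0,0],[0,0,0]]}'
python3 -m pendant '{"linear":[[0,0,0],[0,0,0],[0,0,0],[0,0,0],[0,0,0],[0,0,0],[0,0,0],[0,0,0]],"angular":[[0,0,0],[0,0,0],[0,0,0],[0,0,0],[0,0,0],[0,0,0],[0,0,0],[0,0,0]]}' 0.05 15
```

```text
clock: 5.1
position: [0.5238, 0.1236, 0.0723]
orientation: [1.957, 2.458, 0.001]
contact_force: [-0.1, -1.0, -0.4]
opening: 0.0912
gripper_force: 0.0
clock: 5.9
position: [0.5244, 0.1237, 0.0741]
orientation: [1.956, 2.457, 0.003]
contact_force: [-0.3, -0.3, 6.4]
opening: 0.0588
gripper_force: 15.0
```

```bash
python3 -m pendant '{"linear":[[0,0,0.01],[0,0,0.02],[0,0,0.035],[0,0,0.055],[0,0,0.085],[0,0,0.12],[0,0,0.15],[0,0,0.18]],"angular":[[0,0,0],[0,0,0],[0,0,0],[0,0,0],[0,0,0],[0,0,0],[0,0,0],[0,0,0]]}'
python3 - <<'E'
from h import *
np.set_printoptions(precision=4,suppress=True)
c=cam('wrist');save(c,'w2.png')
a=cam('scene');h=None
for r in nets.trace(a,'basket')[:2]:
    k=max(cv2.findContours(r['pixels'].astype(np.uint8),0,2)[0],key=cv2.contourArea)
    print(r['p'],r['box'],[atz(a,q,.04)[:2] for q in cv2.boxPoints(cv2.minAreaRect(k))])
u,p=mark(a,'basket');print(u,p,atz(a,u,0))
E
```

```text
clock: 6.7
position: [0.5232, 0.1235, 0.255]
orientation: [1.957, 2.457, 0.001]
contact_force: [0.9, 0.3, -0.3]
opening: 0.0587
gripper_force: 15.0
0.66 [241.6, 373.1, 88.4, 90.3] [array([ 0.6883, -0.3598]), array([ 0.6947, -0.2269]), array([ 0.8099, -0.2387]), array([ 0.7978, -0.3656])]
0.6 [97.6, 314.0, 135.7, 135.9] [array([ 0.4222, -0.4679]), array([ 0.4372, -0.2567]), array([ 0.623 , -0.2902]), array([ 0.5954, -0.4852])]
[167.9 382.2] 0.62 [ 0.5107 -0.3771  0.    ]
```

View pics/w2.png

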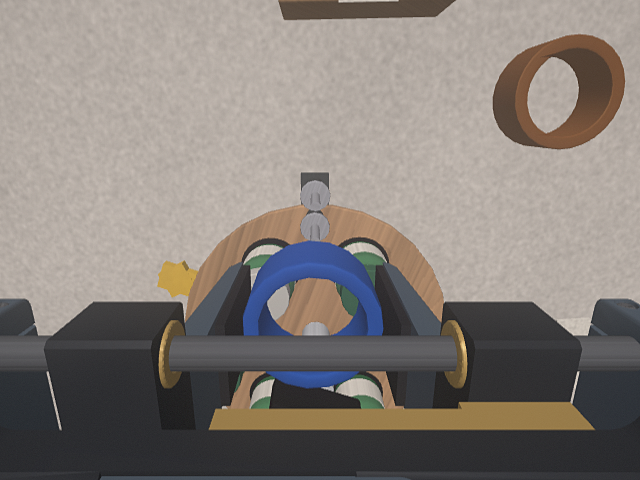

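Both pins at (315,195) and (315,225) are clear, and the ring is held at (315,315). Carrying it to the basket.

```bash
python3 -m pendant '{"linear":[[0,-0.02,0.02],[0,-0.05,0.03],[0,-0.08,0.03],[-0.005,-0.12,0.03],[-0.005,-0.155,0.03],[-0.005,-0.19,0.03],[-0.005,-0.22,0.03],[-0.005,-0.25,0.03]],"angular":[[0,0,-5],[0,0,-12],[0,0,-19],[0,0,-26],[0,0,-33],[0,0,-40],[0,0,-47],[0,0,-54]]}'
python3 -m pendant '{"linear":[[0,-0.035,0],[0,-0.07,0],[0,-0.105,0],[0,-0.14,0],[-0.005,-0.175,0],[-0.005,-0.21,0],[-0.005,-0.235,0],[-0.005,-0.249,0]],"angular":[[0,0,-7],[0,0,-14],[0,0,-21],[0,0,-28],[0,0,-35],[0,0,-42],[0,0,-49],[0,0,-54]]}'
python3 - <<'E'
from h import *
np.set_printoptions(precision=4,suppress=True)
c=cam('wrist');save(c,'w3.png');print(monitor.sense()['joints'])
u,p=mark(c,'basket');print(u,p,atz(c,u,0))
E
```

```text
clock: 7.7
position: [0.5174, -0.1276, 0.2812]
orientation: [-2.861, -1.293, 0.005]
contact_force: [0.1, 0.7, -0.5]
opening: 0.0588
gripper_force: 15.0
clock: 8.5
position: [0.5124, -0.3772, 0.2804]
orientation: [-3.136, 0.148, 0.006]
contact_force: [-0.6, -0.4, -0.4]
opening: 0.0588
gripper_force: 15.0
[-0.6535  0.3928  1.2888 -0.002   1.4632  1.0144]
[314.  195.8] 0.61 [ 0.506  -0.3772  0.    ]
```

View pics/w3.png

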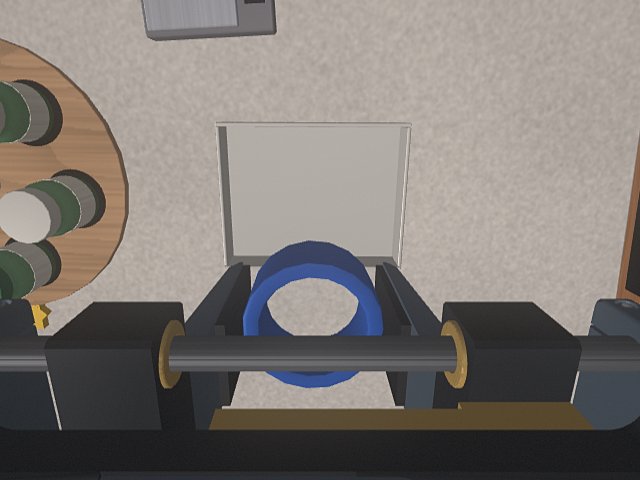

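The basket is square to the gripper, centred at (313,195), which puts it directly below. Lowering the ring.

```bash
python3 -m pendant '{"linear":[[-0.003,0,-0.04],[-0.003,0,-0.08],[-0.003,0,-0.12],[-0.003,0,-0.16],[-0.003,0,-0.195],[-0.003,0,-0.225],[-0.003,0,-0.25],[-0.003,0,-0.268]],"angular":[[0,0,0],[0,0,0],[0,0,0],[0,0,0],[0,0,0],[0,0,0],[0,0,0],[0,0,0]]}'
python3 -m pendant '{"linear":[[0,0,0],[0,0,0],[0,0,0],[0,0,0],[0,0,0],[0,0,0],[0,0,0],[0,0,0]],"angular":[[0,0,0],[0,0,0],[0,0,0],[0,0,0],[0,0,0],[0,0,0],[0,0,0],[0,0,0]]}'
```

```text
clock: 9.4
position: [0.5091, -0.3729, 0.0122]
orientation: [-3.136, 0.134, 0.006]
contact_force: [0.4, 0.5, -0.2]
opening: 0.0586
gripper_force: 15.0
clock: 10.2
position: [0.5106, -0.3755, 0.0151]
orientation: [3.138, -0.138, 0.0]
contact_force: [0.0, 1.4, -0.8]
opening: 0.0585
gripper_force: 15.0
```

```bash
python3 -m pendant '{"linear":[[0,0,-0.002],[0,0,-0.004],[0,0,-0.006],[0,0,-0.006],[0,0,-0.006],[0,0,-0.006],[0,0,-0.006],[0,0,-0.006]],"angular":[[0,0,0],[0,0,0],[0,0,0],[0,0,0],[0,0,0],[0,0,0],[0,0,0],[0,0,0]]}'
python3 -m pendant '{"linear":[[0,0,0],[0,0,0],[0,0,0],[0,0,0],[0,0,0],[0,0,0],[0,0,0],[0,0,0]],"angular":[[0,0,0],[0,0,0],[0,0,0],[0,0,0],[0,0,0],[0,0,0],[0,0,0],[0,0,0]]}' 0.085
python3 -m pendant '{"linear":[[0,0,0.01],[0,0,0.03],[0,0,0.06],[0,0,0.1],[0,0,0.14],[0,0,0.18],[0,0,0.22],[0,0,0.25]],"angular":[[0,0,0],[0,0,0],[0,0,0],[0,0,0],[0,0,0],[0,0,0],[0,0,0],[0,0,0]]}'
python3 - <<'E'
from h import *
np.set_printoptions(precision=4,suppress=True)
c=cam('wrist');save(c,'w4.png');b=cam('side');a=cam('scene')
for q in ['disc_top','handle','stand','red_jar_center','front_spot']:
    v,r=mark(b,q);w,t=mark(a,q);print(q,tri([(b,v),(a,w)]) if v is not None and w is not None else '')
print(monitor.sense()['position'],monitor.sense()['joints'])
E
```

```text
clock: 11.0
position: [0.5106, -0.3755, 0.0091]
orientation: [3.138, -0.138, 0.0]
contact_force: [-0.4, -0.7, -0.1]
opening: 0.0587
gripper_force: 15.0
clock: 11.8
position: [0.5106, -0.3755, 0.009]
orientation: [3.138, -0.138, -0.0]
contact_force: [0.5, 0.1, 0.5]
opening: 0.0851
gripper_force: 0.0
clock: 12.6
position: [0.5108, -0.3756, 0.263]
orientation: [3.136, -0.138, 0.005]
contact_force: [0.3, -0.2, 0.3]
opening: 0.085
gripper_force: 0.0
disc_top [ 0.5601 -0.0188  0.0272]
handle [ 0.5579 -0.03    0.1522]
stand [ 0.5568 -0.0285 -0.0043]
red_jar_center [0.6537 0.0012 0.0726]
front_spot [ 0.4642 -0.0102  0.071 ]
[ 0.5105 -0.3754  0.2584] [-0.6522  0.3929  1.342  -0.0001  1.4078  1.0069]
```

View pics/w4.png

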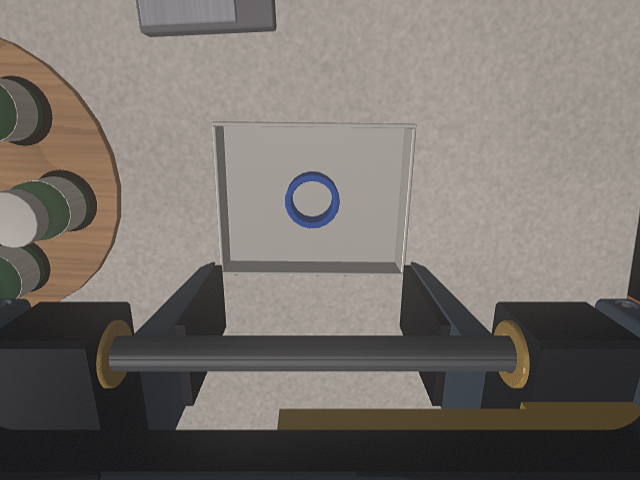

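The ring lies in the basket at (312,200). Moving over the handle.

```bash
python3 -m pendant '{"linear":[[0.005,0.03,0.02],[0.01,0.075,0.04],[0.02,0.12,0.04],[0.025,0.165,0.04],[0.03,0.21,0.04],[0.035,0.26,0.04],[0.04,0.31,0.04],[0.048,0.35,0.04]],"angular":[[0,0,0],[0,0,0],[0,0,0],[0,0,0],[0,0,0],[0,0,0],[0,0,0],[0,0,0]]}' 0.06
python3 - <<'E'
from h import *
np.set_printoptions(precision=4,suppress=True)
c=cam('wrist');save(c,'w5.png');b=cam('side');a=cam('scene')
print(monitor.sense()['position'],monitor.sense()['joints'],monitor.sense()['opening'])
for q in ['disc_top','handle','red_jar_center','front_spot','park_post']:
    u,p=mark(c,q);print(q,u,p)
    v,r=mark(b,q)
    if u is not None and v is not None: print(tri([(c,u),(b,v)]))
for r in nets.trace(c,'handle')[:2]:print(r['p'],r['box'])
im=c['image'];y=((im[:,:,0]>150)&(im[:,:,1]>110)&(im[:,:,2]<70)).astype(np.uint8)
k=[x for x in cv2.findContours(y,0,2)[0] if cv2.contourArea(x)>80]
for x in k:
  m=x.reshape(-1,2).mean(0);print(cv2.boundingRect(x),atz(c,m,.01))
E
```

```text
clock: 14.05
position: [0.5582, -0.0229, 0.2992]
orientation: [-3.138, 0.137, -0.0]
contact_force: [0.8, -1.1, -0.2]
opening: 0.0603
gripper_force: 0.0
[ 0.5587 -0.0234  0.2988] [-0.0623  0.2543  1.4454 -0.0002  1.4422  1.5925] 0.05989706883799647
disc_top [314.8 190.4] 0.63
[ 0.5584 -0.026   0.0209]
handle [315.7 216.1] 0.83
[ 0.5599 -0.025   0.1481]
red_jar_center [223.2 180.2] 0.41
[0.5967 0.0494 0.145 ]
front_spot [309.9 194.4] 0.73
[ 0.5238 -0.042  -0.0101]
park_post [340.2 279.7] 0.73
[0.5133 0.0336 0.073 ]
0.72 [174.3, 47.5, 272.7, 264.6]
```

View pics/w5.png

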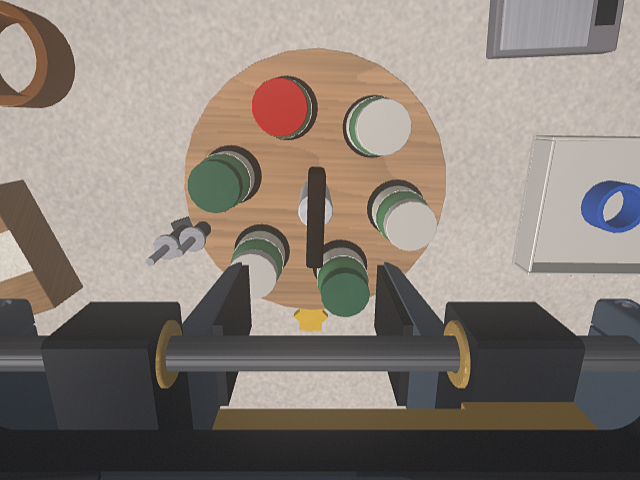

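The handle stands upright at column 316 between the fingers, with the red lid at (281,107) and the pointer at (312,320). I'll compute the turn angle, then grip.

```bash
cat > ang.py <<'E'
from h import *
np.set_printoptions(precision=4,suppress=True)
ax=np.array([.5593,-.0257])
def run(names):
  for n in names:
    c=cam(n);im=c['image'];hsv=cv2.cvtColor(im,cv2.COLOR_RGB2HSV).astype(int);H,S,V=hsv[...,0],hsv[...,1],hsv[...,2]
    for nm,m,z in (('red',((H<5)|(H>174))&(S>170)&(V>90),.11),('ptr',(H>18)&(H<30)&(S>150)&(V>130),.01)):
        ks=[k for k in cv2.findContours(m.astype(np.uint8),0,2)[0] if cv2.contourArea(k)>20]
        for k in sorted(ks,key=cv2.contourArea)[-2:]:
            M=cv2.moments(k);X=atz(c,(M['m10']/M['m00'],M['m01']/M['m00']),z)[:2];d=X-ax
            print(n,nm,cv2.boundingRect(k),X,np.linalg.norm(d).round(4),np.degrees(np.arctan2(d[1],d[0])).round(1))
if __name__=='__main__': run(['wrist','side','scene'])
E
python3 ang.py
python3 -m pendant '{"linear":[[0.001,-0.002,-0.02],[0.001,-0.002,-0.05],[0.001,-0.002,-0.08],[0.001,-0.002,-0.1],[0.001,-0.002,-0.12],[0.001,-0.002,-0.14],[0.001,-0.002,-0.15],[0.001,-0.002,-0.158]],"angular":[[0,0,0],[0,0,0],[0,0,0],[0,0,0],[0,0,0],[0,0,0],[0,0,0],[0,0,0]]}'
python3 -m pendant '{"linear":[[0,0,0],[0,0,0],[0,0,0],[0,0,0],[0,0,0],[0,0,0],[0,0,0],[0,0,0]],"angular":[[0,0,0],[0,0,0],[0,0,0],[0,0,0],[0,0,0],[0,0,0],[0,0,0],[0,0,0]]}' 0.005 20
```

```text
wrist red (249, 87, 55, 50) [ 0.6442 -0.0019] 0.0881 15.7
wrist ptr (292, 309, 34, 23) [ 0.3878 -0.004 ] 0.1729 172.8
side red (305, 232, 22, 20) [0.6453 0.006 ] 0.0917 20.2
side ptr (392, 320, 28, 23) [ 0.3924 -0.0008] 0.1687 171.5
scene red (330, 254, 22, 14) [ 0.661  -0.0082] 0.1032 9.8
scene ptr (238, 220, 10, 13) [ 0.3813 -0.0101] 0.1787 175.0
clock: 15.7
position: [0.5596, -0.0274, 0.1404]
orientation: [3.138, -0.138, -0.001]
contact_force: [0.9, -0.1, -0.1]
opening: 0.0597
gripper_force: 0.0
clock: 16.5
position: [0.5598, -0.0253, 0.1414]
orientation: [-3.135, 0.139, -0.001]
contact_force: [0.6, 7.7, 1.3]
opening: 0.014
gripper_force: 20.0
```

```bash
python3 -m pendant '{"linear":[[0,0,0],[0,0,0],[0,0,0],[0,0,0],[0,0,0],[0,0,0],[0,0,0],[0,0,0]],"angular":[[0,0,3],[0,0,8],[0,0,14],[0,0,20],[0,0,26],[0,0,32],[0,0,37],[0,0,40]]}'
python3 ang.py
```

```text
clock: 17.3
position: [0.56, -0.026, 0.1414]
orientation: [-2.994, -0.946, -0.003]
contact_force: [1.4, 4.1, 0.0]
opening: 0.0138
gripper_force: 20.0
wrist red (195, 50, 99, 104) [0.6124 0.052 ] 0.0941 55.6
side red (300, 254, 23, 22) [0.607  0.0603] 0.0983 61.0
side ptr (393, 320, 27, 23) [ 0.3924 -0.0008] 0.1688 171.5
scene ptr (238, 220, 15, 14) [ 0.3881 -0.0074] 0.1722 173.9
```

```bash
python3 -m pendant '{"linear":[[0,0,0],[0,0,0],[0,0,0],[0,0,0],[0,0,0],[0,0,0],[0,0,0],[0,0,0]],"angular":[[0,0,5],[0,0,12],[0,0,20],[0,0,28],[0,0,36],[0,0,44],[0,0,51],[0,0,56]]}'
python3 -m pendant '{"linear":[[0,0,0],[0,0,0],[0,0,0],[0,0,0],[0,0,0],[0,0,0],[0,0,0],[0,0,0]],"angular":[[0,0,5],[0,0,12],[0,0,20],[0,0,28],[0,0,36],[0,0,44],[0,0,51],[0,0,56]]}'
python3 ang.py; python3 - <<'E'
from h import *
np.set_printoptions(precision=4,suppress=True)
c=cam('wrist');save(c,'w6.png');b=cam('side');a=cam('scene')
for n,x in (('w',c),('b',b),('a',a)):
  for q,z in (('red_jar_center',.07),('front_spot',.07)):
    u,p=mark(x,q);print(n,q,p,None if u is None else atz(x,u,z))
E
```

```text
clock: 18.25
position: [0.5609, -0.0265, 0.1414]
orientation: [2.2, 2.242, 0.005]
contact_force: [3.4, 4.5, -1.3]
opening: 0.014
gripper_force: 20.0
clock: 19.05
position: [0.5618, -0.0259, 0.1414]
orientation: [0.889, 3.009, 0.007]
contact_force: [5.9, 5.4, -1.8]
opening: 0.0139
gripper_force: 20.0
wrist red (194, 49, 101, 105) [ 0.4675 -0.0045] 0.0943 167.0
wrist ptr (174, 0, 60, 44) [ 0.3948 -0.0074] 0.1655 173.7
side red (371, 272, 24, 23) [ 0.4635 -0.0006] 0.0991 165.3
side ptr (393, 320, 27, 23) [ 0.3926 -0.001 ] 0.1685 171.6
scene red (267, 216, 13, 9) [ 0.4828 -0.0091] 0.0783 167.8
scene ptr (238, 220, 14, 14) [ 0.3877 -0.0083] 0.1724 174.2
w red_jar_center 0 None
w front_spot 0 None
b red_jar_center 0.93 [0.4632 0.0022 0.07  ]
b front_spot 0.84 [ 0.4668 -0.0176  0.07  ]
a red_jar_center 0.93 [ 0.4726 -0.0008  0.07  ]
a front_spot 0.77 [ 0.4657 -0.0152  0.07  ]
```

View pics/w6.png

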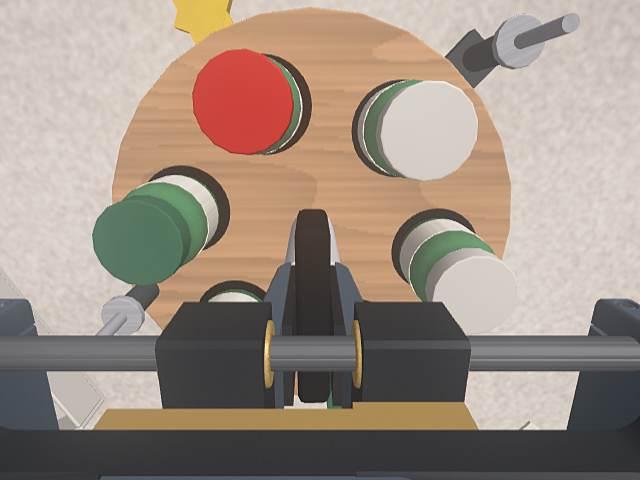

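The pointer, at (205,15) and 174°, is slightly counter-clockwise of the red lid, at (243,100) and 167°. I'll turn 7° more.

```bash
python3 -m pendant '{"linear":[[0,0,0],[0,0,0],[0,0,0],[0,0,0],[0,0,0],[0,0,0],[0,0,0],[0,0,0]],"angular":[[0,0,2],[0,0,4],[0,0,6],[0,0,7],[0,0,7],[0,0,7],[0,0,7],[0,0,7]]}'
python3 -m pendant '{"linear":[[0,0,0],[0,0,0],[0,0,0],[0,0,0],[0,0,0],[0,0,0],[0,0,0],[0,0,0]],"angular":[[0,0,0],[0,0,0],[0,0,0],[0,0,0],[0,0,0],[0,0,0],[0,0,0],[0,0,0]]}'
python3 ang.py; python3 - <<'E'
from h import *
np.set_printoptions(precision=4,suppress=True)
b=cam('side');a=cam('scene')
for q in ('red_jar_center','front_spot'):
    print(q,[atz(x,mark(x,q)[0],.07)[:2] for x in (a,b)])
for x in (a,b):
    for r in nets.trace(x,'ring_center')[:1]: print(r['p'],r['box'])
save(a,'a2.png')
E
```

```text
clock: 20.45
position: [0.5618, -0.0258, 0.1414]
orientation: [0.709, 3.056, 0.006]
contact_force: [6.0, 6.0, -1.6]
opening: 0.0145
gripper_force: 20.0
clock: 21.25
position: [0.5619, -0.0258, 0.1414]
orientation: [0.709, 3.056, 0.006]
contact_force: [5.5, 6.3, -1.3]
opening: 0.0141
gripper_force: 20.0
wrist red (194, 49, 101, 105) [ 0.4657 -0.0159] 0.0941 174.0
wrist ptr (199, 0, 59, 30) [ 0.3986 -0.0093] 0.1615 174.2
side red (374, 271, 24, 22) [ 0.462  -0.0092] 0.0987 170.4
side ptr (392, 320, 28, 23) [ 0.3925 -0.0009] 0.1686 171.6
scene ptr (238, 220, 16, 14) [ 0.3879 -0.0073] 0.1724 173.9
red_jar_center [array([ 0.468 , -0.0149]), array([ 0.4652, -0.0098])]
front_spot [array([ 0.4648, -0.0202]), array([ 0.4644, -0.0187])]
0.92 [152.1, 360.1, 29.2, 36.1]
0.59 [450.4, 199.6, 23.2, 23.6]
```

View pics/a2.png

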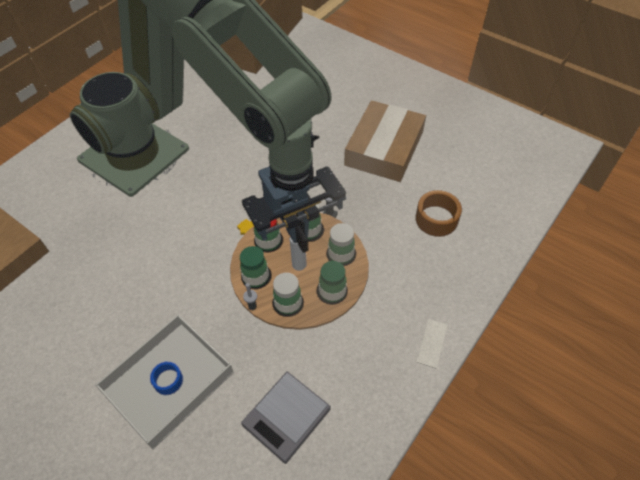

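The wrist view agrees to 0.2°. The other cues suggest about 1.5° more, well inside the 8° tolerance, so I'll trim by that and hand in. The scene view shows the ring in the basket at (166,378) and all the jars upright.

```bash
python3 -m pendant '{"linear":[[0,0,0],[0,0,0],[0,0,0],[0,0,0],[0,0,0],[0,0,0],[0,0,0],[0,0,0]],"angular":[[0,0,0.5],[0,0,1],[0,0,1.5],[0,0,1.5],[0,0,1.5],[0,0,1.5],[0,0,1.5],[0,0,1.5]]}'
python3 -c "
from rig import env;print(env.job_done())"
```

```text
clock: 22.6
position: [0.5619, -0.0258, 0.1413]
orientation: [0.669, 3.065, 0.006]
contact_force: [5.2, 6.5, -1.6]
opening: 0.0141
gripper_force: 20.0
the job is handed in; nothing more can be done
None
```

The job is handed in at 22.6 s: the blue ring lies released in the basket, and the red-lidded jar measures within about 2–3° of the yellow pointer (8° allowed) with the handle still gripped at 20 N; the rig gave no verdict.

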